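# Check a mixer bush with a go/no-go plug gauge

## Task

The dough mixer's bearing block stands on the worktop: check its bronze bush for wear with the double-ended plug gauge. Slide the long go end (green collar) gently into the bush until its collar is home against the bush, draw it out, then offer the short no-go end (red collar) to the same bush and lean on it with a push of about 1 kg for a good second, so that its nose sits squarely in the mouth and you feel it refused. Never push on the block with more than about 2 kg, do not drop the gauge or disturb the things behind, and lay the gauge back in its blue rest when done.

Things in the scene. Friction and masses are not known exactly. Their poses are not given: they have to be found in the camera images.
- gauge: Plug gauge, 133 mm long, lying along its own y. Origin: on the axis, mid handle. Handle: black rubber, 18x18 mm square, 80 mm long. At y=+40 a green collar (29 mm dia, 4 mm thick), then the go end: steel, 22.8 mm dia, 30 mm long, its last 3 mm tapering to 19.2 mm. At y=-40 a red collar of the same size, then the no-go end: 27 mm dia, 15 mm long, its last 5 mm tapering to 20 mm. Hollow, about 0.1 kg; grip it by the handle.
- go_tip (a point): Middle of the end face of the gauge's long go end, at y=+74 mm in the gauge frame.
- nogo_tip (a point): Middle of the end face of the gauge's short no-go end, at y=-59 mm in the gauge frame.
- block: Grey bearing block, bolted down, 92 mm (x) by 36 mm (y), top at 92 mm, foot 136x44 mm and 12 mm high, a grease nipple 7 mm high on top. Origin: underside centre. Its bush is bored right through along the block's y, so it has a mouth on either side and either may be used.
- bore_nominal (a point): Point in the block's middle, 62 mm up. The bush (bronze, bore 24 mm, 34 mm outside, mouths at y=-24 and +24 mm in the block frame, round steel flange 52 mm) sits in a locked eccentric carrier: the bore's axis runs parallel to the block's y but 4 mm away from this point, to an unmeasured side (up, down, sideways or between; the same at both mouths). See it or find it by feel.
- rest: Blue plastic gauge rest, fixed, base 70x90x8 mm, origin underside centre. Two 6 mm thick uprights at y=-29 and +29 mm, 65 mm high, each with a notch 23 mm wide, floor at 42 mm, flared at the top. The gauge's handle lies in both notches, along the rest's y (either way round), with its collars outside the uprights; fingers fit between the uprights.
- seat (a point): Where the gauge's origin lies when it rests in the middle of the rest: 51 mm above the rest's underside.
- spice_jar: Spice jar with red cap, 45 mm dia, 106 mm high, a bystander; origin underside centre.
- mug: Ochre mug, 82x114x97 mm, a bystander; origin underside centre.
- tomato: Red tomato, about 72 mm, a bystander; origin underside centre.
- lemon: Yellow lemon, 78x55x56 mm, a bystander; origin underside centre.
There are look-alikes about, which are no part of the job. There is more than one size of the gauge; the one meant has the size given above.

How it is judged:
On the way, in this order (a step that is already met when the one before it is completed fails the run):
1. the go end is fully in the bush: from either side, its collar within 3 mm of the bush's face, the gauge in line with the bush (x of go_tip in the frame of block between -0.0065 and 0.0065 m and z of go_tip in the frame of block between 0.0555 and 0.0685 m and angle between the y axis of gauge and the y axis of block, either way round below 0.1 rad and ((y of go_tip in the frame of block below -0.003 m and y of gauge in the frame of block above 0.03 m) or (y of go_tip in the frame of block above 0.003 m and y of gauge in the frame of block below -0.03 m))), for 0.2 s.
2. the no-go end is tried from either side: in line with the bush, its tapered nose in the mouth (1.3 mm or more deep) and refused there, pressed with over 4 N for 0.6 s (x of nogo_tip in the frame of block between -0.0065 and 0.0065 m and z of nogo_tip in the frame of block between 0.0555 and 0.0685 m and angle between the y axis of gauge and the y axis of block, either way round below 0.1 rad and contact force between gauge and block above 4 N and ((y of nogo_tip in the frame of block between 0.012 and 0.0227 m and y of gauge in the frame of block above 0.05 m) or (y of nogo_tip in the frame of block between -0.0227 and -0.012 m and y of gauge in the frame of block below -0.05 m))), for 0.6 s.
At the end, for the whole second after the job is handed in: the gauge lies at rest in both notches of its blue rest, either way round: within 12 mm of the seat in plan, within 4 mm in height, in line within 0.1 rad, not moving (horizontal distance between gauge and seat below 0.012 m and height (world z) of gauge between 0.047 and 0.055 m and angle between the y axis of gauge and the y axis of rest, either way round below 0.1 rad and linear speed of gauge below 0.02 m/s); the robot touches nothing.
It fails at once if the gauge pushes on the bearing block with more than 25 N (contact force between gauge and block above 25 N).
It fails at once if the gauge is dropped: its middle comes lower than 35 mm above the worktop (height (world z) of gauge below 0.035 m).
It fails at once if the spice jar, mug, tomato or lemon is moved by more than 25 mm (distance of any of spice_jar, mug, tomato, lemon from where it was at the start of the episode above 0.025 m).
It also fails if it takes over 72 s, if anything falls off the work surface, if the arm or the gripper's body presses on something with over 40 N, if the wrist force passes 120 N, or if a joint passes its speed limit or range.

## Robot

A 6-joint arm with a two-finger parallel gripper is mounted at the origin on a cart in front of the work surface, level with it; the furniture and walls round the work are solid. World frame = base frame: x ahead of the robot, y to its left, z up, the work surface at z = 0. Lengths are in m, angles in rad, forces in N, time in s.
With the tool pointing down it reaches from about 0.25 to 0.8 m from the base axis. Payload 8.5 kg.
Tool frame: the origin (TCP) lies between the finger pads; the fingertips stand 25 mm ahead of it and the grasp point (between the pads) lies 6 mm ahead of it; z points along the fingers, y is the line along which they close (so a half turn about z gives the same grasp; the last joint's range is limited). The gripper opens to 85 mm and grips with 20 to 120 N. Pads are 22 mm wide; open, the fingers measure 114 mm over their backs; the gripper's body (76 mm by 85 mm) begins 54 mm behind the grasp point. The pads swing forward as they close: fully open they stand 13 mm farther back than shut.
Start: joints at [-1.163, 0.238, -0.013, 1.319, 0, 1.571], TCP at [0.208, -0.482, 0.256] pointing down, gripper open.
Joint ranges: [-2.66, 2.66], [-1.03, 1.9], [-1.14, 1.46], [-1.82, 2.27], [-1.45, 1.34], [-3.14, 3.14]. Speed limits (rad/s): [2.22, 2.22, 2.79, 3.14, 3.14, 3.14].

## Interface

Orientations are given as a unit quaternion [x, y, z, w].
In Python, from bench import ctrl gives the robot as it stands. The module is installed in compiled form; this text tells all that it offers. Calls block until the motion is done:
- ctrl.move_to(position, orientation): joint-space move of the TCP to a pose.
- ctrl.servo_line(position, ori=None, speed=0.15): straight line of the TCP; ori=None keeps the orientation; speed is the mean speed in m/s.
- ctrl.move_joints(angles): joint-space move.
- ctrl.move_gripper(opening, squeeze=None): finger opening in m; squeeze is the grip in N (None keeps the last); returns when the fingers have stopped.
- ctrl.hold(seconds).
- ctrl.ik(position, orientation): joint angles nearest the present ones, or None.
- ctrl.capture(name): name is "scene" or "top"; returns a dict with "frame" (480x640x3 uint8, blue, green, red), "mtx" (3x3 intrinsics, pixels), "D" ([k1, k2, p1, p2, k3] as OpenCV has them; the pictures are not rectified), "R" (3x3) and "t" (3): a world point X has camera coordinates R X + t. Camera axes: x right, y down, z forward; pixel columns grow to the right and rows downward; lengths in m; the calibration is good to about 2 mm. A picture is of the moment at which its call begins. There is no depth.
A pose or a line that the arm cannot do raises ctrl.MotionError and nothing moves.
- ctrl.job_done(): hands the job in; it is judged then, once.
Readings, each from a call of its own:
- ctrl.get_t(): time.
- ctrl.get_joints(): joint angles.
- ctrl.get_qd(): joint speeds.
- ctrl.get_tau(): joint torques, N m.
- ctrl.get_position(): TCP position.
- ctrl.get_eef_rot(): TCP orientation.
- ctrl.get_ft_force(): force on the tool from outside, world axes, zero at the start.
- ctrl.get_wrist_torque(): the same for the moment, N m.
- ctrl.get_finger_gap(): finger opening in m.
- ctrl.get_grasp_force(): force on a finger pad.
Only numpy, scipy, OpenCV 4.12 (cv2) and the standard library are available. Lean on these libraries where they do the work, as an engineer would, in place of code of your own. Each camera call takes 0.05 s, during which the arm holds its last target. There are 200 camera calls.

## Working session

There is one attempt and no reset: what is moved stays moved. The work goes in short steps, each a Python script; the robot and the scene stay as the last script left them, time stands still between calls to the robot, and variables do not carry over. Pictures are saved under pics/ and viewed, at most 10 in all, crops included, and the job is handed in when it is done.

```bash
mkdir -p pics
python3 - <<'E'
from bench import ctrl
import cv2,numpy as np
np.set_printoptions(precision=4,suppress=True)
for n in("scene","top"):
    c=ctrl.capture(n); cv2.imwrite(f"pics/{n}0.png",c["frame"]); print(n,c["mtx"],c["D"],c["R"],c["t"],-np.array(c["R"]).T@c["t"])
print(ctrl.get_eef_rot(),ctrl.get_t(),ctrl.get_ft_force())
E
```

```text
scene [[460.0808   0.     325.6727]
 [  0.     460.0808 240.753 ]
 [  0.       0.       1.    ]] [-0.0817  0.      0.      0.      0.    ] [[-0.8256 -0.5641 -0.0116]
 [-0.4407  0.6575 -0.6111]
 [ 0.3524 -0.4994 -0.7915]] [0.4704 0.2608 0.7883] [0.2256 0.4876 0.7887]
top [[556.7031   0.     315.8984]
 [  0.     556.7031 246.2707]
 [  0.       0.       1.    ]] [-0.0056  0.      0.      0.      0.    ] [[-0.0079 -1.      0.0008]
 [-0.9954  0.0078 -0.0958]
 [ 0.0958 -0.0016 -0.9954]] [0.0288 0.5524 1.0985] [0.4448 0.0262 1.1464]
[ 0.9793  0.2025 -0.0001 -0.0006] 0.1 [-0.0408  0.2049 -0.2055]
```

View pics/scene0.png

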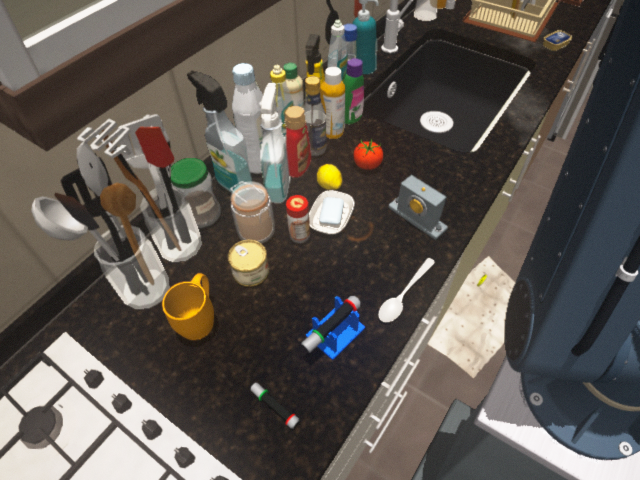

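View pics/top0.png

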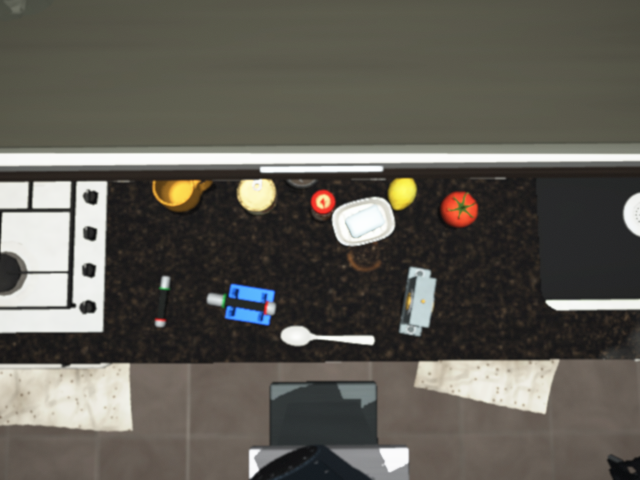

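Run:
```python
import cv2,numpy as np
s=cv2.imread("pics/scene0.png");t=cv2.imread("pics/top0.png")
f=lambda im,x,y,w,h,k:cv2.resize(im[y:y+h,x:x+w],None,fx=k,fy=k,interpolation=cv2.INTER_CUBIC)
a=np.hstack([f(s,385,170,66,70,6),f(s,295,290,75,70,5.3333)[:420] if 0 else cv2.resize(s[290:360,295:370],(400,420),interpolation=cv2.INTER_CUBIC)])
cv2.imwrite("pics/c1.png",a)
b=np.hstack([cv2.resize(t[262:342,385:445],(375,500),interpolation=cv2.INTER_CUBIC),cv2.resize(t[263:343,205:280],(422,450),interpolation=cv2.INTER_CUBIC)]) if 0 else np.hstack([cv2.resize(t[262:342,385:445],(330,440),interpolation=cv2.INTER_CUBIC),cv2.resize(t[263:343,200:284],(462,440),interpolation=cv2.INTER_CUBIC)])
cv2.imwrite("pics/c2.png",b)
```

```text
(no output)
```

View pics/c1.png

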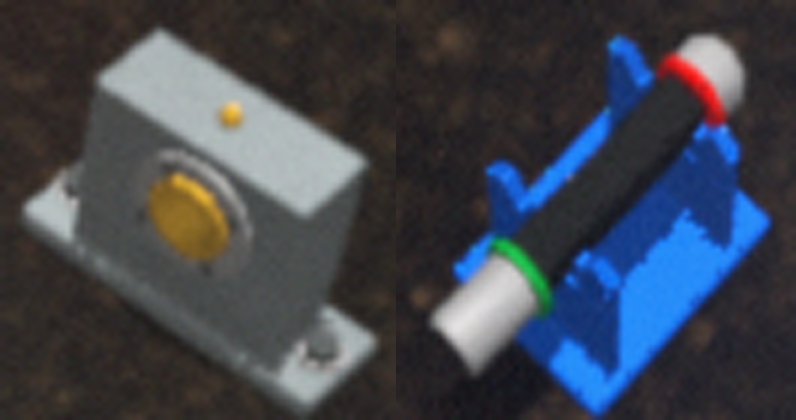

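View pics/c2.png

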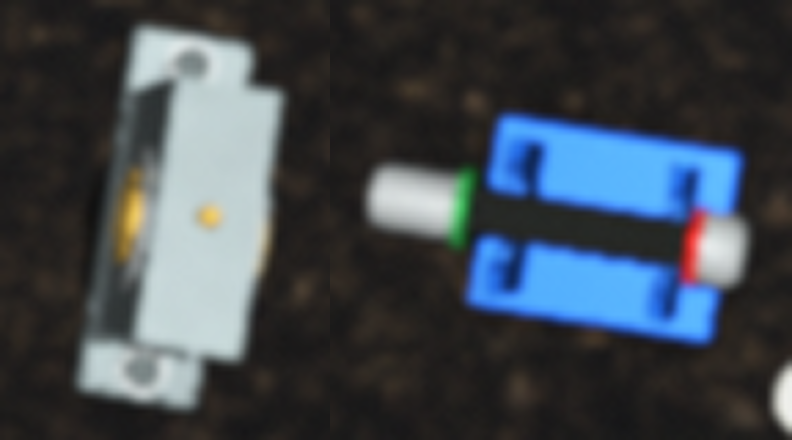

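```bash
cat > h.py <<'E'
import cv2,numpy as np,pickle,os
from bench import ctrl
from scipy.spatial.transform import Rotation as Ro
np.set_printoptions(precision=4,suppress=True)
def ray(c,p):
    u=cv2.undistortPoints(np.array(p,float).reshape(-1,1,2),np.array(c["mtx"]),np.array(c["D"])).reshape(-1,2)
    R=np.array(c["R"]);d=np.c_[u,np.ones(len(u))]@R
    return -R.T@np.array(c["t"]),d
def onplane(c,p,n,k):   # n.X=k
    o,d=ray(c,p);n=np.array(n,float)
    return o+d*((k-o@n)/(d@n))[:,None]
def onz(c,p,z): return onplane(c,p,[0,0,1],z)
def crop(p,o,s): return (np.array(p,float)+.5)/s-.5+np.array(o)
E
cat > m.py <<'E'
from h import *
T=ctrl.capture("top");S=ctrl.capture("scene")
C=lambda p:crop(p,(385,262),5.5); G=lambda p:crop(np.array(p)-[330,0],(200,263),5.5); B=lambda p:crop(p,(385,170),6)
def rep(n,P,q=True):
    print(n,P.mean(0),[round(float(np.linalg.norm(P[i]-P[i-1])),4) for i in range(len(P))])
top=onz(T,C([[178,78],[284,92],[240,360],[134,345]]),.092);rep("blocktop",top)
foot=onz(T,C([[136,26],[252,42],[196,408],[78,390]]),.012);rep("foot",foot)
rest=onz(T,G([[500,115],[742,152],[712,343],[468,303]]),.008);rep("rest",rest)
g=onz(T,G([[370,197],[462,209],[696,247],[745,250]]),.051);print("gauge",g)
st=onz(S,B([[100,80],[158,30],[367,162],[305,217]]),.092);rep("scene top",st);print(st)
ya=lambda a,b:np.arctan2(*(b-a)[:2])
for n,P in(("top",top),("foot",foot),("rest",rest)):
    d=(P[0]-P[1]+P[3]-P[2]);e=(P[0]-P[3]+P[1]-P[2]);print(n,"yaw",np.arctan2(-d[0],d[1]),np.arctan2(e[1],e[0]))
d=st[0]-st[1]+st[3]-st[2];e=st[1]-st[2]+st[0]-st[3];print("scene yaw",np.arctan2(-d[0],d[1]),np.arctan2(e[1],e[0]))
h=cv2.cvtColor(S["frame"],cv2.COLOR_BGR2HSV)[170:240,385:451]
m=cv2.inRange(h,(15,120,60),(35,255,255));n,l,s,c=cv2.connectedComponentsWithStats(m)
for i in range(1,n):
    if s[i,4]>20:
        p=[c[i]+[385,170]];cn=cv2.findContours((l==i).astype(np.uint8),0,1)[0][0];el=cv2.fitEllipse(cn);print(s[i],p,el)
        for o,Pm in(("S",st.mean(0)),("T",(top.mean(0)+foot.mean(0))/2)):
            y=np.arctan2(e[1],e[0]);yh=np.array([-np.sin(y),np.cos(y),0]);xh=np.array([np.cos(y),np.sin(y),0])
            X=onplane(S,p,yh,Pm@yh+.024)[0];print(o,"bush",X,"local x",(X-Pm)@xh,"dz",X[2]-.062)
E
python3 m.py
```

```text
blocktop [ 0.4406 -0.1758  0.092 ] [0.0926, 0.0367, 0.093, 0.0365]
foot [ 0.4414 -0.1751  0.012 ] [0.1357, 0.0434, 0.1363, 0.0437]
rest [0.4374 0.16   0.008 ] [0.0701, 0.0909, 0.071, 0.0913]
gauge [[0.4493 0.2389 0.051 ]
 [0.4448 0.2061 0.051 ]
 [0.4307 0.1228 0.051 ]
 [0.4295 0.1053 0.051 ]]
scene top [ 0.4425 -0.1773  0.092 ] [0.091, 0.0344, 0.0921, 0.0359]
[[ 0.49   -0.1693  0.092 ]
 [ 0.4847 -0.2032  0.092 ]
 [ 0.3943 -0.186   0.092 ]
 [ 0.4009 -0.1508  0.092 ]]
top yaw -0.1436542075583538 -0.18943255129410394
foot yaw -0.1519238128730041 -0.1800012558582624
rest yaw -0.16380044088547951 -0.15994975315401008
scene yaw -0.17023080454185416 -0.1962220473633386
[ 25  29  13  14 134] [array([415.8433, 205.7313])] ((30.85163116455078, 35.728397369384766), (9.974127769470215, 14.956388473510742), 139.9183807373047)
S bush [ 0.4424 -0.1529  0.0644] local x -0.0048630827455258645 dz 0.002433800508784001
T bush [ 0.4418 -0.1512  0.0663] local x -0.003933755562585948 dz 0.004325149183435795
```

```bash
cat >> m.py <<'E'
print("----")
def proj(X): return cv2.projectPoints(np.array(X,float),cv2.Rodrigues(np.array(S["R"]))[0],np.array(S["t"]),np.array(S["mtx"]),np.array(S["D"]))[0].reshape(-1,2)
y=-.17;yh=np.array([-np.sin(y),np.cos(y),0]);xh=np.array([np.cos(y),np.sin(y),0]);z=np.array([0,0,1.])
O=st.mean(0)*[1,1,0]+[0,0,.062]
a=np.linspace(0,2*np.pi,60)[:,None]
for r,yy in((.017,.024),(.012,.024),(.017,.020),(.026,.020)):
    P=proj(O+yh*yy+r*(np.cos(a)*xh+np.sin(a)*z));el=cv2.fitEllipse(P.astype(np.float32));print(r,yy,el,np.pi/4*el[1][0]*el[1][1],"c1 px",(np.array(el[0])-[385,170])*6,P.min(0),P.max(0))
k=proj([O+yh*.024,O+yh*.024+xh*.01,O+yh*.024+z*.01]);print("px/10mm x,z",k[1]-k[0],k[2]-k[0])
big=cv2.resize(S["frame"][190:225,400:435],(560,560),interpolation=cv2.INTER_NEAREST);cv2.imwrite("pics/c3.png",big)
E
python3 m.py|sed -n '/----/,$p'
```

```text
----
0.017 0.024 ((414.18121337890625, 205.40188598632812), (9.701570510864258, 16.044174194335938), 137.6318359375) 122.2501200803618 c1 px [175.0873 212.4113] [407.7037 198.6362] [420.6648 212.171 ]
0.012 0.024 ((414.1512145996094, 205.4235382080078), (6.847412109375, 11.324750900268555), 137.63232421875) 60.903886288172075 c1 px [174.9073 212.5412] [409.5785 200.6485] [418.728  210.2014]
0.017 0.02 ((415.3229675292969, 204.38980102539062), (9.728979110717773, 16.01398468017578), 137.61143493652344) 122.36481585654126 c1 px [181.9378 206.3388] [408.8466 197.6302] [421.8045 211.1526]
0.026 0.02 ((415.403076171875, 204.3319549560547), (14.883986473083496, 24.49509048461914), 137.6102752685547) 286.34407165374535 c1 px [182.4185 205.9917] [405.4945 193.9908] [425.3155 214.6768]
px/10mm x,z [-3.7433 -2.4097] [ 0.6577 -3.1863]
```

View pics/c3.png

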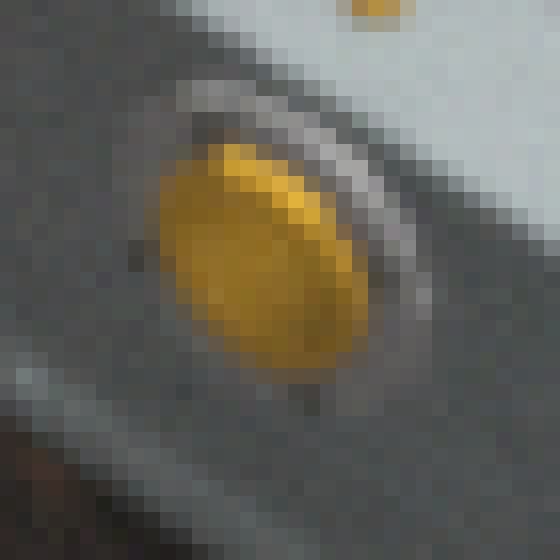

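```bash
cat >> h.py <<'E'
def ori(yaw,s=1):
    yh=s*np.array([-np.sin(yaw),np.cos(yaw),0]);z=np.array([0,0,-1.]);
    return Ro.from_matrix(np.c_[yh,np.cross(z,yh),z]).as_quat()
YR=-.162;YB=-.178
OFF=.006  # grasp point ahead of TCP
E
python3 - <<'E'
from h import *
for s in(1,-1):
    for p,y in(([.4377,.162,.16],YR),([.4377,.162,.057],YR),([.417,-.292,.12],YB),([.417,-.292,.068],YB),([.46,-.05,.068],YB)):
        q=ctrl.ik(p,ori(y,s));print(s,p,None if q is None else np.array(q))
E
```

```text
1 [0.4377, 0.162, 0.16] [ 0.3545  0.195  -0.3275  1.0483  0.      2.0873]
1 [0.4377, 0.162, 0.057] [ 0.3545  0.302  -0.4886  0.7803  0.      2.0873]
1 [0.417, -0.292, 0.12] [-0.6109  0.2965 -0.3     0.9742  0.      1.1379]
1 [0.417, -0.292, 0.068] [-0.6109  0.3497 -0.376   0.8451  0.      1.1379]
1 [0.46, -0.05, 0.068] [-0.1083  0.2824 -0.4823  0.8062  0.      1.6405]
-1 [0.4377, 0.162, 0.16] [ 0.3545  0.195  -0.3275  1.0483  0.     -1.0543]
-1 [0.4377, 0.162, 0.057] [ 0.3545  0.302  -0.4886  0.7803  0.     -1.0543]
-1 [0.417, -0.292, 0.12] [-0.6109  0.2965 -0.3     0.9742  0.     -2.0037]
-1 [0.417, -0.292, 0.068] [-0.6109  0.3497 -0.376   0.8451  0.     -2.0037]
-1 [0.46, -0.05, 0.068] [-0.1083  0.2824 -0.4823  0.8062  0.     -1.5011]
```

Run:
```python
from h import *
o=ori(YR)
ctrl.move_gripper(.06)
ctrl.move_to([.4377,.162,.16],o)
ctrl.servo_line([.4377,.162,.057],speed=.12)
ctrl.move_gripper(0,60)
print(ctrl.get_finger_gap(),ctrl.get_grasp_force(),ctrl.get_position(),ctrl.get_ft_force())
ctrl.servo_line([.4377,.162,.15],speed=.12)
print(ctrl.get_finger_gap(),ctrl.get_grasp_force(),ctrl.get_ft_force(),ctrl.get_t())
T=ctrl.capture("top");S=ctrl.capture("scene")
a=cv2.resize(T["frame"][243:343,185:300],(400,348),interpolation=cv2.INTER_CUBIC)
b=cv2.resize(S["frame"][240:370,270:420],(400,348),interpolation=cv2.INTER_CUBIC)
cv2.imwrite("pics/g1.png",np.hstack([a,b]))
```

```text
0.017094013365205572 58.485692739486694 [0.438  0.1621 0.0576] [-1.6846 -0.6439  6.13  ]
0.016905573873686814 58.468265533447266 [-0.4775  0.263  -1.1871] 5.5167
```

View pics/g1.png

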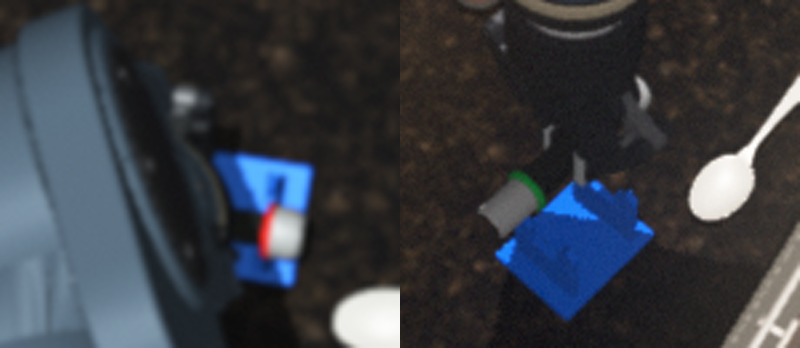

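```bash
cat >> h.py <<'E'
A=np.array([.4376,-.1756,.062])
def fr(yaw=YB): return np.array([np.cos(yaw),np.sin(yaw),0]),np.array([-np.sin(yaw),np.cos(yaw),0])
GZ=.0066; GY=.0025
def tcp(gy,dx=0,dz=0):  # tcp for gauge origin at block y gy, offsets from estimated axis
    xh,yh=fr(); return A+xh*dx+yh*(gy-GY)+[0,0,dz+GZ]
E
python3 - <<'E'
from h import *
p=tcp(-.124); u=p.copy();u[2]=.15
ctrl.servo_line(u,ori=ori(YB),speed=.2)
ctrl.servo_line(p,speed=.12)
print(p,ctrl.get_position(),ctrl.get_eef_rot(),ori(YB),ctrl.get_ft_force(),ctrl.get_t())
T=ctrl.capture("top");S=ctrl.capture("scene")
a=cv2.resize(T["frame"][250:350,390:510],(480,400),interpolation=cv2.INTER_CUBIC)
b=cv2.resize(S["frame"][150:250,380:460],(320,400),interpolation=cv2.INTER_CUBIC)
cv2.imwrite("pics/b1.png",np.hstack([a,b]))
E
```

```text
[ 0.4152 -0.3001  0.0686] [ 0.4156 -0.3003  0.0691] [0.7671 0.6415 0.0001 0.0004] [0.7672 0.6415 0.     0.    ] [ 0.4992 -0.138   0.407 ] 8.9083
```

View pics/b1.png

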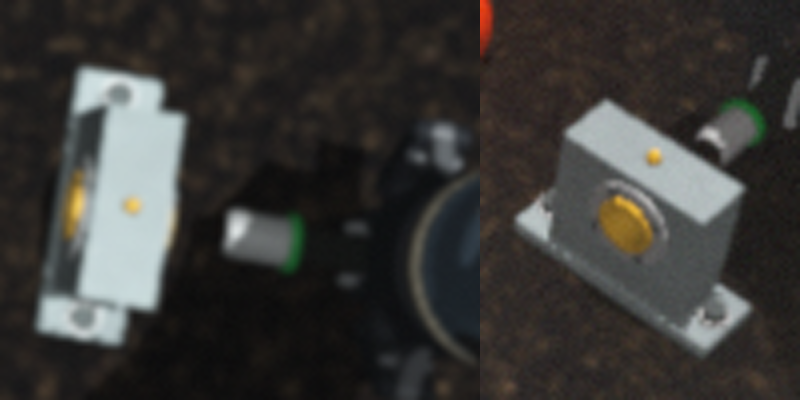

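```bash
cat >> h.py <<'E'
def F(n=5):
    r=[]
    for _ in range(n): r.append(ctrl.get_ft_force());ctrl.hold(.02)
    return np.mean(r,0)
def loc(v):
    xh,yh=fr();return np.array([v@xh,v@yh,v[2]])
def push(g0,g1,dx,dz,base,lim=5,step=.001,speed=.02,pr=True):
    n=max(1,int(np.ceil(abs(g1-g0)/step)));log=[]
    for g in np.linspace(g0,g1,n+1)[1:]:
        ctrl.servo_line(tcp(g,dx,dz),speed=speed)
        f=loc(F(3)-base);log.append((g,f))
        if abs(f[1])>lim or np.hypot(f[0],f[2])>lim*1.6: break
    if pr:
        for g,f in log[::max(1,len(log)//8)]+log[-1:]: print("g %.4f"%g,f)
        print("pos",loc(np.array(ctrl.get_position())-tcp(log[-1][0],dx,dz)),"torque",np.array(ctrl.get_wrist_torque()),"t",ctrl.get_t())
    return log[-1]
E
python3 - <<'E'
from h import *
ctrl.servo_line(tcp(-.103),speed=.08)
b=F(10);np.save("base.npy",b);print(b,ctrl.get_t(),ctrl.get_wrist_torque())
push(-.103,-.088,0,0,b,lim=4)
E
```

```text
[ 0.1122 -0.1286 -1.0797] 9.5833 [ 0.0011  0.0169 -0.0289]
g -0.1020 [-0.1269  0.2524 -0.4173]
g -0.1010 [0.2397 0.1774 0.9135]
g -0.1000 [-0.5535 -0.303   0.2424]
g -0.0990 [ 0.2648 -0.0765 -0.1718]
g -0.0980 [-0.055  -0.0784  0.1021]
g -0.0970 [ 0.1298  0.5724 -0.1148]
g -0.0960 [-0.1248  0.0421  0.5285]
g -0.0950 [ 0.1084 -0.241   0.2084]
g -0.0940 [ 0.0214  0.1116 -0.398 ]
g -0.0930 [-0.2718  0.1281  0.2073]
g -0.0920 [ 0.0239 -0.3621  0.102 ]
g -0.0910 [0.4302 0.6731 0.0724]
g -0.0900 [-0.1643  0.0016 -0.1846]
g -0.0890 [ 0.3287  0.0161 -0.0522]
g -0.0880 [-0.3424  0.831   0.0335]
g -0.0880 [-0.3424  0.831   0.0335]
pos [0.     0.0001 0.    ] torque [ 0.0051  0.0244 -0.0075] t 14.0833
```

Run:
```python
from h import *
b=np.load("base.npy")
g,f=push(-.088,-.074,0,0,b,lim=5,step=.002,speed=.03)
if abs(f[1])<5 and np.hypot(f[0],f[2])<8: push(-.074,-.064,0,0,b,lim=4,step=.001,speed=.02)
```

```text
g -0.0860 [-0.3855  0.4884 -0.5222]
g -0.0840 [ 0.0845  0.3394 -0.2701]
g -0.0820 [ 0.0556 -0.2445  0.1969]
g -0.0800 [-0.0836  0.4811 -0.1147]
g -0.0780 [-0.5969  0.6048 -0.323 ]
g -0.0760 [-0.6544  0.5741 -0.3763]
g -0.0740 [ 0.0333  0.9043 -0.5136]
g -0.0740 [ 0.0333  0.9043 -0.5136]
pos [-0.      0.0001 -0.    ] torque [ 0.0707 -0.0698  0.025 ] t 16.1833
g -0.0730 [ 0.053   0.9217 -0.4903]
g -0.0720 [ 0.0313 -0.0713 -0.4758]
g -0.0710 [ 0.4216  0.2382 -0.8599]
g -0.0700 [-0.1684  0.3539 -0.3919]
g -0.0690 [ 0.0399  0.362  -0.1673]
g -0.0680 [ 0.1086  0.503  -1.1226]
g -0.0670 [ 0.7494  0.1969 -0.5374]
g -0.0660 [ 0.092  -2.9871 -1.2659]
g -0.0650 [-1.0313 -8.2318 -1.6663]
g -0.0650 [-1.0313 -8.2318 -1.6663]
pos [ 0.     -0.0012  0.0001] torque [-1.7491  0.4449 -0.0237] t 18.8833
```

Run:
```python
from h import *
b=np.load("base.npy")
ctrl.hold(.3);print(loc(F(5)-b))
ctrl.servo_line(tcp(-.075),speed=.03)
ctrl.servo_line(tcp(-.125),speed=.1);print(loc(F(5)-b))
u=tcp(-.125);u[2]=.16;ctrl.servo_line(u,speed=.2)
u=tcp(.11);u[2]=.16;ctrl.servo_line(u,speed=.2)
ctrl.servo_line(tcp(.11),speed=.12)
ctrl.servo_line(tcp(.09),speed=.06)
b=F(10);np.save("base.npy",b);print(b,ctrl.get_finger_gap())
g,f=push(.09,.076,0,0,b,lim=5)
T=ctrl.capture("top");S=ctrl.capture("scene")
a=cv2.resize(T["frame"][250:350,340:460],(480,400),interpolation=cv2.INTER_CUBIC)
b=cv2.resize(S["frame"][150:250,380:460],(320,400),interpolation=cv2.INTER_CUBIC)
cv2.imwrite("pics/n1.png",np.hstack([a,b]))
```

```text
[-0.7461 -9.2399 -1.4496]
[-0.1687  0.5608 -0.1064]
[ 0.0092  0.2458 -0.8918] 0.01689945096008687
g 0.0890 [ 0.1393 -0.3326 -0.1974]
g 0.0880 [-0.2308 -0.0545  0.1286]
g 0.0870 [-0.225  -0.4787 -0.0133]
g 0.0860 [-0.0143 -0.1326 -0.0538]
g 0.0850 [-0.3049  0.1583  0.0275]
g 0.0840 [ 0.2408 -0.2706  0.3396]
g 0.0830 [ 0.3118  0.0848 -0.1592]
g 0.0820 [ 1.2237  2.6917 -0.749 ]
g 0.0810 [ 1.738   5.9636 -1.7796]
g 0.0810 [ 1.738   5.9636 -1.7796]
pos [ 0.0002  0.0007 -0.    ] torque [ 1.1829 -0.5948  0.0253] t 26.675
```

View pics/n1.png

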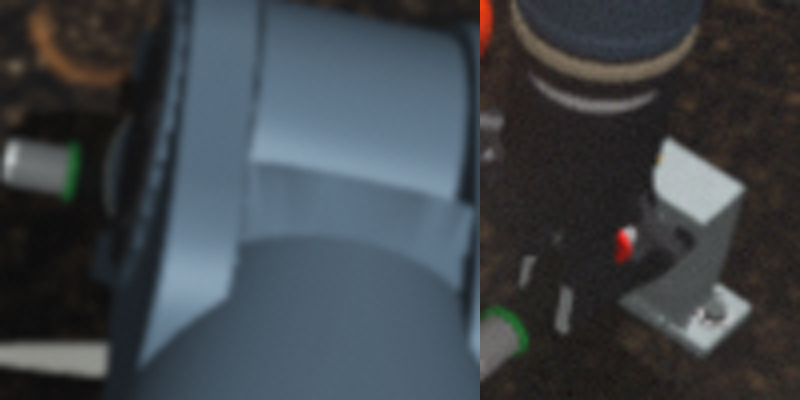

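Run:
```python
from h import *
b=np.load("base.npy");dx,dz=.0004,-.0005
ctrl.servo_line(tcp(.081,dx,dz),speed=.02);print(loc(F(5)-b))
g,f=push(.081,.077,dx,dz,b,lim=9.5,step=.0005)
for _ in range(5): ctrl.hold(.25);print(loc(F(3)-b),loc(np.array(ctrl.get_position())-tcp(g,dx,dz)))
```

```text
[ 1.4495  4.9227 -1.0948]
g 0.0806 [ 1.5284  7.2645 -1.0525]
g 0.0801 [ 1.8828  8.8837 -1.5968]
g 0.0797 [ 1.6817 10.7476 -0.6561]
g 0.0797 [ 1.6817 10.7476 -0.6561]
pos [0.0001 0.0013 0.    ] torque [ 2.057  -0.6742  0.0622] t 28.0083
[ 1.3081 11.2762 -1.1119] [0.0002 0.0013 0.0001]
[ 1.2293 11.0287 -0.6904] [0.0001 0.0013 0.    ]
[ 1.4981 10.2622 -0.5714] [0.0002 0.0013 0.0001]
[ 1.1793 11.1433 -1.1725] [0.0002 0.0013 0.0001]
[ 0.8369 11.1031 -1.0171] [0.0002 0.0013 0.0001]
```

Run:
```python
from h import *
ctrl.servo_line(tcp(.088),speed=.03)
ctrl.servo_line(tcp(.12),speed=.1)
u=tcp(.12);u[2]=.15;ctrl.servo_line(u,speed=.2)
ctrl.servo_line([.4377,.162,.15],ori=ori(YR),speed=.2)
b=F(8)
ctrl.servo_line([.4377,.162,.07],speed=.1);print(F(4)-b)
for z in(.065,.061,.059,.058,.0575,.057):
    ctrl.servo_line([.4377,.162,z],speed=.03);f=F(3)-b;print(z,f,ctrl.get_position())
    if np.linalg.norm(f)>6: break
ctrl.move_gripper(.05)
ctrl.hold(.2)
ctrl.servo_line([.4377,.162,.17],speed=.12)
ctrl.move_to([.35,-.1,.3],ori(YR))
print(ctrl.get_t())
T=ctrl.capture("top");S=ctrl.capture("scene")
a=cv2.resize(T["frame"][263:343,200:284],(462,440),interpolation=cv2.INTER_CUBIC)
b=cv2.resize(S["frame"][280:370,285:355],(338,440),interpolation=cv2.INTER_CUBIC)
cv2.imwrite("pics/r1.png",np.hstack([a,b]))
```

```text
[0.195  0.697  0.4016]
0.065 [0.5522 0.5603 0.9949] [0.4376 0.162  0.065 ]
0.061 [ 0.5289  0.4456 -0.6204] [0.4376 0.162  0.0609]
0.059 [0.1091 0.6859 0.5542] [0.4377 0.162  0.059 ]
0.058 [ 0.4817  0.2392 -0.2989] [0.4377 0.162  0.058 ]
0.0575 [-0.2052  0.3941  1.9934] [0.4378 0.162  0.0576]
0.057 [-2.7416 -0.7296  9.9573] [0.4378 0.162  0.0576]
38.15
```

View pics/r1.png

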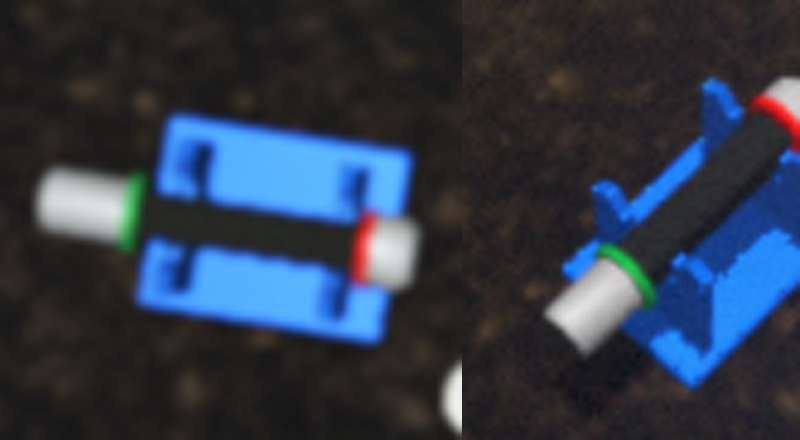

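The gauge lies in both notches with its collars outside the uprights (green at about (132,210), red at about (365,248) in the crop), practically where it began.

```bash
python3 -c "
from bench import ctrl
print(ctrl.job_done())"
```

```text
the job is handed in; nothing more can be done
None
```

The go end went fully home in the bush, the no-go end was refused in the mouth under about 11 N for about 1.8 s, and the gauge is back in its blue rest; I handed the job in just after 38 s on the robot's clock, and no verdict came back.

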